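# Close the relay drawer and hold the sprung cover at the pointer

### The job

A relay has been loaded into the drawer of the relay test set on the control desk. Push the drawer fully home first, with the blue cover still shut; then lift the sprung cover by its steel bar until the bar is level with the red tip of the pointer beside it, and finish while still holding the cover steady there, because its spring would shut it. Do not shift the pointer, and leave the mug, the spare relay and the screwdriver where they are.

Things in the scene. Friction and masses are not known exactly. Their poses are not given: they have to be found in the camera images.
- tester: the relay test set, a white box 180 (x) x 360 (y) x 125 (z) mm fixed to the desk. Origin: centre of its underside, on the desk. x points from its front (the face towards the robot) to its back, y to its left, z up. The drawer takes its right half (centre at y = -100 mm, plain flat top of the box above it at 125 mm, small meters and lamps there rise 5 mm), the blue cover its left half (centre at y = +80 mm), the pointer stands outside its left side (y = +192 mm)
- drawer (a joint): how far the drawer is pulled out towards the front, m: 0 = fully home, 0.10 = the stop. It slides along the test set's x axis with about 2 N of friction (a little more when moved fast), has no spring and stays where it is left
- drawer_front (a point): point on the outer face of the grey drawer front, at the middle of its width and 85 mm above the desk. The front is a flat upright panel 156 mm wide, from 27 to 117 mm above the desk and 12 mm thick, with no handle: it is pushed. When the drawer is home this face stands 102 mm in front of the test set's origin (12 mm proud of the box). The orange relay is fixed in the drawer behind it
- cover (a joint): angle of the blue cover, rad: 0 = shut (level), grows as its front edge rises, 1.4 = the stop. A spring and its weight pull it shut with about 4 N at the bar when shut and 6 N at 0.85 rad
- cover_bar (a point): middle of the cover's steel lift bar, a round bar 12 mm thick, 120 mm long, parallel to the hinge, in the plane of the cover and 45 mm in front of its front edge (39 mm clear gap), joined to it by an arm at each end; when shut its axis is 130 mm above the desk. The cover is a plate 168 mm deep, 190 mm wide and 10 mm thick. The point's x axis lies in the cover, from bar to hinge, and turns with the cover; y along the bar
- cover_hinge (a point): point on the cover's hinge axis at the middle of its width, 130 mm above the desk and 213 mm from the bar's axis, near the back of the test set. The hinge axis is the test set's y axis direction
- pointer (a joint): angle of the pointer that marks where the cover is to be held, rad, measured as the cover's angle and about the same axis: 0 = level, cover and pointer agree when the two values are equal. Differs from start to start, 0.45 to 0.85. It turns only by force
- pointer_tip (a point): centre of the red ball (20 mm across) at the pointer's free end, 213 mm from the hinge axis, as far as the bar is, and 112 mm to the left of the bar's middle. The pointer is a thin dark rod. The point's x axis lies along the rod, from ball to hinge axis
- mug: bystander: white mug, 80 mm across, 90 mm high, standing to the right of the test set. Origin: centre of its underside
- spare_relay: bystander: upright orange and black plug-in relay 40 x 40 x 70 mm, to the left of the test set. Origin: centre of its underside
- screwdriver: bystander: screwdriver 180 mm long lying to the left of the test set. Origin: underside, near its middle; x along the tool

How it is judged:
On the way, in this order (a step that is already met when the one before it is completed fails the run):
1. the drawer is fully home while the cover is still shut (value of joint drawer below 0.005 m and value of joint cover below 0.1 rad), for 0.2 s.
2. the cover is lifted to the pointer and held there by the robot (angle between the x axis of cover_bar and the x axis of pointer_tip, either way round below 0.07 rad and value of joint cover above 0.35 rad and contact force between any of the fingers, the arm and cover above 1.5 N and value of joint drawer below 0.005 m), for 0.5 s.
At the end, for the whole second after the job is handed in: The drawer is home (within 5 mm), the cover is held by the robot alone, still, within 0.07 rad (4 degrees; 15 mm at the bar) of the pointer's angle (all of step 2 and velocity of joint cover between -0.06 and 0.06 rad/s and contact force between cover and mug below 0.3 N and contact force between cover and spare_relay below 0.3 N and contact force between cover and screwdriver below 0.3 N); the arm keeps its last pose, push and grip.
It fails at once if the pointer is shifted (its tip by more than 10 mm) (distance of pointer_tip from where it was at the start of the episode above 0.01 m).
It fails at once if the mug is disturbed (moved more than 30 mm) (distance of mug from where it was at the start of the episode above 0.03 m).
It fails at once if the spare relay is disturbed (moved more than 30 mm) (distance of spare_relay from where it was at the start of the episode above 0.03 m).
It fails at once if the screwdriver is disturbed (moved more than 30 mm) (distance of screwdriver from where it was at the start of the episode above 0.03 m).
It also fails if it takes over 51 s, if anything falls off the work surface, if the arm or the gripper's body presses on something with over 40 N, if the wrist force passes 120 N, or if a joint passes its speed limit or range.

### The arm

A 6-joint arm with a two-finger parallel gripper is mounted at the origin on the work surface. World frame = base frame: x ahead of the robot, y to its left, z up, the work surface at z = 0. Lengths are in m, angles in rad, forces in N, time in s.
With the tool pointing down it reaches from about 0.3 to 0.875 m from the base axis. Payload 6.4 kg.
Tool frame: the origin (TCP) lies on the front face of the gripper's body, between the roots of the fingers; the fingertips stand 73 mm ahead of it and the grasp point (between the pads) lies 54 mm ahead of it; z points along the fingers, x is the direction in which the jaws open and shut, and the axes are right-handed (so a half turn about z gives the same grasp; the last joint's range is limited). The gripper opens to 85 mm and grips with 20 to 120 N. Pads are 22 mm wide; open, the fingers measure 114 mm over their backs; the gripper's body (76 mm by 85 mm) begins 54 mm behind the grasp point. The pads swing forward as they close: fully open they stand 13 mm farther back than shut.
Start: joints at [0.957, 0.181, 1.607, -0, 1.354, -0.206], TCP at [0.228, 0.528, 0.304] pointing down, gripper open.
Joint ranges: [-2.99, 2.99], [-0.89, 2.07], [0.3, 2.58], [-1.14, 4.28], [0, 2.63], [-3.12, 3.12]. Speed limits (rad/s): [2.57, 2.57, 3.01, 3.14, 3.14, 3.14].

### API

Orientations are given as a 3x3 rotation matrix whose columns are the frame's x, y, z axes.
In Python, from workcell import get_state, optics, ticket gives the robot as it stands.
- The arm moves only by the tool play_rows, never from a script. Its argument "steps" is a list of rows, each an object of numbers: "dx", "dy", "dz": the shift along the tool's x, y, z normalised to -1 to 1, where 1 is 0.8 m; "rx", "ry", "rz": the turn, a rotation vector about the tool's x, y, z normalised to -1 to 1, where 1 is 120 degrees. In form: [{"dx": .., "dy": .., "dz": .., "rx": .., "ry": .., "rz": ..}, ...]. A call has 1 to 5 rows; each row is the pose to reach, as a shift and turn from the pose measured when the call began, along the tool's axes at that moment; what a row does not reach only later rows make up. A row lasts 1/12 s, in which the tool goes at most 41.7 mm and 7.16 degrees, less where a joint would pass 70% of its speed; a pose out of reach is approached as far as the arm can. A call with a number of a shift or a turn outside -1 to 1 is refused whole. A call with a gripper value outside its range is refused whole. "gripper" is the opening, from -1 (shut) to 1 (fully open), so that 0 is half open, set as the call begins (left out, the last holds). The fingers move at their own pace and stop on an object; "force" is the grip in N (left out, the last holds). Time passes only in rows, so rows that repeat a pose let the fingers close. It gives the time, the measured TCP pose, the force and the opening at its end, in the units of the state.
- get_state(): the state, without advancing time (a new reading comes with each control period).
- optics.get_image(name): name is "scene" or "top" or "wrist"; returns the picture (384x512x3 uint8, blue, green, red); there is no depth.
- optics.camera_model(name): a dict with "camera_matrix" (3x3 intrinsics, pixels), "world_to_cam" (4x4, takes a point from world to camera coordinates). Camera axes: x right, y up, looking along -z (the intrinsics and any distortion apply to the point x, -y, -z); pixel columns grow to the right and rows downward; lengths in m; the calibration is good to about 2 mm. A picture is of the moment at which its call begins: read the wrist's pose just before it. camera_model takes no time and is no camera call; for the wrist camera it gives the pose at the moment of the call.
- ticket.hand_in(): hands the job in, once; it reports no verdict.
The state is a dict: "time_s": time; "joint_positions": joint angles; "qvel": joint speeds; "tau": joint torques, N m; "ee_pos": TCP position; "orientation": TCP orientation; "force": force on the tool from outside, world axes, zero at the start; "ft_torque": the same for the moment, N m; "gripper_width": finger opening in m.
Only numpy, scipy, OpenCV 4.12 (cv2) and the standard library are available. Lean on these libraries where they do the work, as an engineer would, in place of code of your own. Each camera call takes 0.05 s, during which the arm holds its last target.

## Working session

There is one attempt and no reset: what is moved stays moved. The work goes in short steps, Python scripts to look and compute and a tool call to move; the robot and the scene stay as the last step left them, time stands still between calls to the robot, and variables do not carry over. Pictures are saved under pics/ and viewed, and the job is handed in when it is done.

Besides the shell and the picture viewer there is one more tool, called after ">>>" as name(argument=value, ...) on one line, values as JSON. play_rows: Moves the arm, as the interface text tells. Its arguments: {"type":"object","properties":{"steps":{"type":"array","items":{"type":"object","properties":{"dx":{"type":"number","minimum":-1,"maximum":1},"dy":{"type":"number","minimum":-1,"maximum":1},"dz":{"type":"number","minimum":-1,"maximum":1},"rx":{"type":"number","minimum":-1,"maximum":1},"ry":{"type":"number","minimum":-1,"maximum":1},"rz":{"type":"number","minimum":-1,"maximum":1}}}},"gripper":{"type":"number"},"force":{"type":"number"}},"required":["steps"]}

```bash
ls; mkdir -p pics; python3 - <<'E'
from workcell import get_state, optics
import cv2,numpy as np
np.set_printoptions(precision=4,suppress=True)
for n in ['scene','top','wrist']:
    m=optics.camera_model(n); print(n,m)
    cv2.imwrite(f'pics/{n}0.png',optics.get_image(n))
print(get_state())
E
```

```text
pics
scene {'camera_matrix': array([[482.0663,   0.    , 262.4924],
       [  0.    , 482.0663, 188.745 ],
       [  0.    ,   0.    ,   1.    ]]), 'world_to_cam': array([[-0.0569,  0.9983, -0.0148,  0.0423],
       [-0.5153, -0.0167,  0.8568,  0.2126],
       [ 0.8551,  0.0564,  0.5154, -1.6912],
       [ 0.    ,  0.    ,  0.    ,  1.    ]])}
top {'camera_matrix': array([[440.0814,   0.    , 249.5077],
       [  0.    , 440.0814, 193.7046],
       [  0.    ,   0.    ,   1.    ]]), 'world_to_cam': array([[ 0.0012, -0.9999,  0.0139, -0.0149],
       [ 0.9807,  0.0039,  0.1957, -0.6194],
       [-0.1957,  0.0134,  0.9806, -0.9801],
       [ 0.    ,  0.    ,  0.    ,  1.    ]])}
wrist {'camera_matrix': array([[310.9286,   0.    , 256.1159],
       [  0.    , 310.9286, 192.6953],
       [  0.    ,   0.    ,   1.    ]]), 'world_to_cam': array([[ 0.3975,  0.9176, -0.001 , -0.575 ],
       [-0.8819,  0.3817, -0.2767,  0.036 ],
       [-0.2535,  0.1109,  0.961 , -0.3784],
       [ 0.    ,  0.    ,  0.    ,  1.    ]])}
{'time_s': 0.15, 'joint_positions': array([ 0.9567,  0.1814,  1.6078,  0.    ,  1.3538, -0.2063]), 'qvel': array([ 0.0004, -0.0018, -0.0032, -0.0006, -0.0004,  0.0006]), 'tau': array([  0.0021, -44.5266, -35.1692,  -0.0001,   0.0059,  -0.    ]), 'ee_pos': array([0.2278, 0.5276, 0.3032]), 'orientation': array([[ 0.3966,  0.918 , -0.0008],
       [ 0.918 , -0.3966, -0.0011],
       [-0.0013, -0.0003, -1.    ]]), 'force': array([-0.8394, -0.281 , -0.158 ]), 'ft_torque': array([0.0024, 0.0175, 0.0217]), 'gripper_width': 0.08530341708913056}
```

View pics/scene0.png

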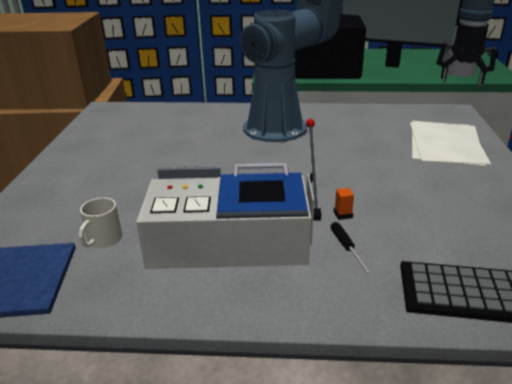

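View pics/top0.png

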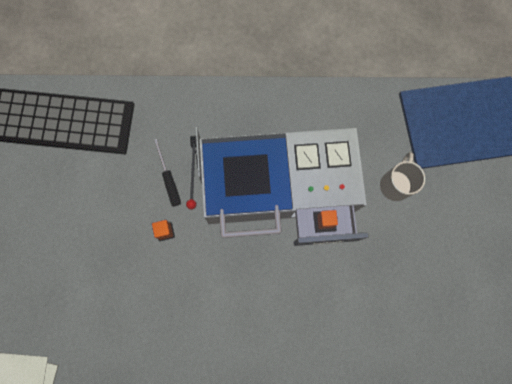

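View pics/wrist0.png

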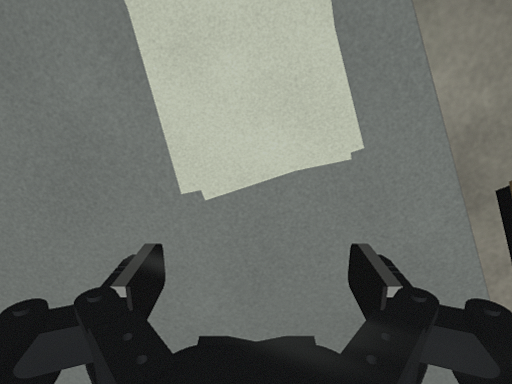

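The scene view shows the drawer out on the robot side and the cover shut. The top view shows the bar at about (222..279, 235), the ball at (191,204), the drawer front at about (332,239), and the blue cover at about (203..291, 137..214). Next I'll measure these.

```bash
cat > h.py <<'E'
import cv2,numpy as np
from workcell import get_state, optics
np.set_printoptions(precision=4,suppress=True)
def ray(m,u,v):
    K=m['camera_matrix'];T=m['world_to_cam'];R=T[:3,:3];c=-R.T@T[:3,3]
    p=np.linalg.inv(K)@[u,v,1]; d=R.T@np.array([p[0],-p[1],-p[2]]); return c,d/np.linalg.norm(d)
def onz(m,u,v,z):
    c,d=ray(m,u,v); return c+d*(z-c[2])/d[2]
def proj(m,P):
    K=m['camera_matrix'];T=m['world_to_cam'];p=T[:3,:3]@P+T[:3,3]; q=K@[p[0],-p[1],-p[2]]; return q[:2]/q[2]
def tri(l):
    A=np.zeros((3,3));b=np.zeros(3)
    for m,u,v in l:
        c,d=ray(m,u,v);M=np.eye(3)-np.outer(d,d);A+=M;b+=M@c
    return np.linalg.solve(A,b)
E
python3 - <<'E'
from h import *
mt=optics.camera_model('top');ms=optics.camera_model('scene')
t=cv2.imread('pics/top0.png');s=cv2.imread('pics/scene0.png')
def red(i):
    h=cv2.cvtColor(i,cv2.COLOR_BGR2HSV)
    k=((h[...,0]<6)|(h[...,0]>174))&(h[...,1]>180)&(h[...,2]>70)
    n,l,st,c=cv2.connectedComponentsWithStats(k.astype(np.uint8)); return [(c[j],st[j,4]) for j in range(1,n) if st[j,4]>8]
print(red(t));print(red(s))
h=cv2.cvtColor(t,cv2.COLOR_BGR2HSV)
k=((abs(h[...,0].astype(int)-112)<10)&(h[...,1]>150)&(h[...,2]>50)).astype(np.uint8);k[:,380:]=0
cs=cv2.findContours(k,0,2)[0];c=max(cs,key=cv2.contourArea);b=cv2.boxPoints(cv2.minAreaRect(c));print(b)
for q in b: print(onz(mt,*q,0.135))
cv2.imwrite('pics/top_z.png',cv2.resize(t[120:260,140:380],None,fx=3.3,fy=3.3,interpolation=2))
cv2.imwrite('pics/scene_z.png',cv2.resize(s[110:270,130:370],None,fx=3.3,fy=3.3,interpolation=2))
E
```

```text
[(array([190.6667, 203.6667]), np.int32(39))]
[(array([309.9231, 122.5641]), np.int32(39))]
[[201.8629 144.0812]
 [286.2182 138.0558]
 [291.2132 207.9848]
 [206.8578 214.0101]]
[0.7178 0.0947 0.135 ]
[ 0.733 -0.095  0.135]
[ 0.5733 -0.1035  0.135 ]
[0.5594 0.0803 0.135 ]
```

View pics/top_z.png

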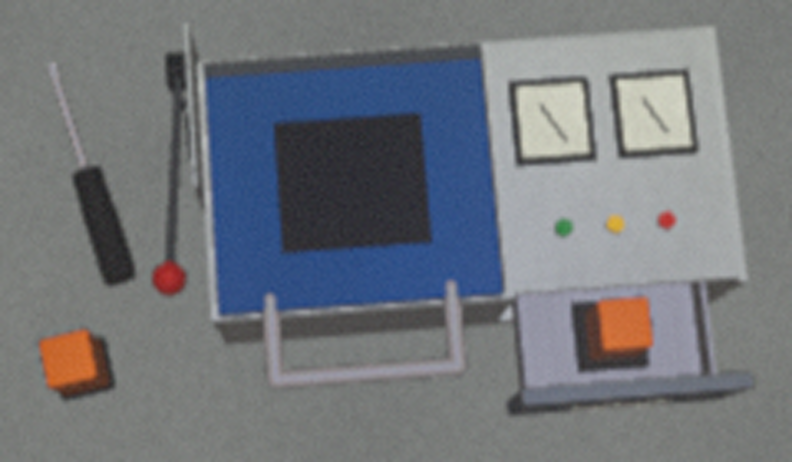

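View pics/scene_z.png

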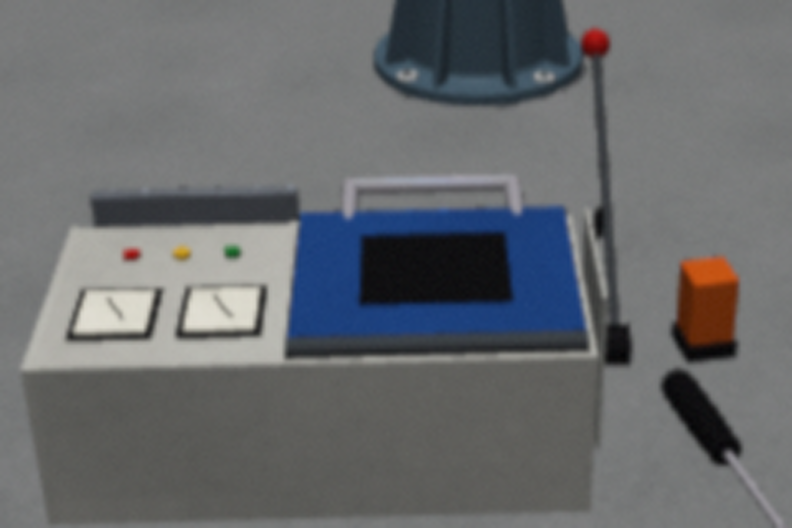

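```bash
python3 - <<'E'
from h import *
mt=optics.camera_model('top');ms=optics.camera_model('scene')
f=lambda x,y:(140+(x+.5)/3.3-.5,120+(y+.5)/3.3-.5)
g=lambda x,y:(130+(x+.5)/3.3-.5,110+(y+.5)/3.3-.5)
tip=tri([(mt,190.67,203.67),(ms,309.92,122.56)]);print('tip',tip,proj(mt,tip),proj(ms,tip))
bl=onz(mt,*f(272,379),.130);br=onz(mt,*f(462,368),.130);print('bar top',bl,br,(bl+br)/2,np.degrees(np.arctan2(-(bl-br)[0],(bl-br)[1])))
bl=onz(ms,*g(518,181),.130);br=onz(ms,*g(346,184),.130);print('bar scene',bl,br,(bl+br)/2,np.degrees(np.arctan2(-(bl-br)[0],(bl-br)[1])))
# cover/box corners
for n,p,z in [('cover FL',(217,311),.135),('FR',(502,297),.135),('BL',(207,76),.135),('BR',(482,59),.135),('box BR',(714,28),.125),('box FR',(744,280),.125),('drawer top outer L',(527,397),.117),('R',(752,384),.117)]:
    print(n,onz(mt,*f(*p),z))
for n,p,z in [('sBR hinge end',(288,345),.135),('sBL',(586,337),.135),('drawertop R',(93,191),.117),('L',(298,188),.117)]:
    print(n,onz(ms,*g(*p),z))
print('spare',onz(mt,*f(70,357),.07))
print('mug',onz(mt,407,177,.09))
print('sd',onz(mt,*f(117,275),.03))
E
```

```text
tip [0.5597 0.0998 0.2623] [191.0471 203.6758] [310.2378 122.5265]
bar top [0.5154 0.0469 0.13  ] [ 0.523 -0.078  0.13 ] [ 0.5192 -0.0156  0.13  ] 3.4724195010473067
bar scene [0.5116 0.0481 0.13  ] [ 0.52   -0.0796  0.13  ] [ 0.5158 -0.0157  0.13  ] 3.7938260017195296
cover FL [0.5596 0.0834 0.135 ]
FR [ 0.5696 -0.1047  0.135 ]
BL [0.7211 0.0936 0.135 ]
BR [ 0.7343 -0.0939  0.135 ]
box BR [ 0.7611 -0.2568  0.125 ]
box FR [ 0.5833 -0.2687  0.125 ]
drawer top outer L [ 0.5052 -0.1221  0.117 ]
R [ 0.5143 -0.2728  0.117 ]
sBR hinge end [ 0.7417 -0.092   0.135 ]
sBL [0.7262 0.0936 0.135 ]
drawertop R [ 0.5128 -0.274   0.117 ]
L [ 0.5034 -0.1186  0.117 ]
spare [0.5367 0.1909 0.07  ]
mug [ 0.6548 -0.3798  0.09  ]
sd [0.602  0.1665 0.03  ]
```

Two views give the tip at (0.560, 0.100, 0.262), so the pointer angle is about 0.67 rad. The tester yaw is about 3.5° and the drawer is about 57 mm out. I'll set up a helper that converts targets into moves.

```bash
cat >> h.py <<'E'
from scipy.spatial.transform import Rotation as Ro
YAW=np.radians(3.6)
def Rt(yawdeg,tilt=0):
    # pointing down, tool x at world yaw; tilt = deg of turn about tester y axis (cover sense)
    a=np.radians(yawdeg); x=np.array([np.cos(a),np.sin(a),0]);z=np.array([0,0,-1.]);R=np.c_[x,np.cross(z,x),z]
    yv=np.array([-np.sin(YAW),np.cos(YAW),0]); return Ro.from_rotvec(np.radians(tilt)*yv).as_matrix()@R
def go(P,R):
    s=get_state();A=s['orientation'];d=A.T@(np.array(P)-s['ee_pos'])/.8
    r=Ro.from_matrix(A.T@R).as_rotvec()/np.radians(120)
    print('t',round(s['time_s'],2),'pos',s['ee_pos'],'F',s['force'],'w',round(s['gripper_width'],4)); print('d',d,'r',r)
E
python3 -c "
from h import *
go([.40,-.19,.27],Rt(93.5)); go([.43,-.19,.145],Rt(93.5))"
```

```text
t 0.15 pos [0.2278 0.5276 0.3032] F [-0.8394 -0.281  -0.158 ] w 0.0853
d [-0.738   0.5533  0.0423] r [-0.0003  0.0006 -0.2239]
t 0.15 pos [0.2278 0.5276 0.3032] F [-0.8394 -0.281  -0.158 ] w 0.0853
d [-0.7229  0.5878  0.1985] r [-0.0003  0.0006 -0.2239]
```

>>> play_rows(steps=[{"dx":-0.738,"dy":0.553,"dz":0.042,"rz":-0.224},{"dx":-0.738,"dy":0.553,"dz":0.042,"rz":-0.224},{"dx":-0.738,"dy":0.553,"dz":0.042,"rz":-0.224},{"dx":-0.738,"dy":0.553,"dz":0.042,"rz":-0.224},{"dx":-0.738,"dy":0.553,"dz":0.042,"rz":-0.224}], gripper=-1, force=40)

```text
schema error: expected keys dx, dy, dz, rx, ry, rz
```

```bash
python3 -c "
from h import *
go([.40,-.19,.27],Rt(93.5))"
```

```text
t 0.15 pos [0.2278 0.5276 0.3032] F [-0.8394 -0.281  -0.158 ] w 0.0853
d [-0.738   0.5533  0.0423] r [-0.0003  0.0006 -0.2239]
```

>>> play_rows(steps=[{"dx":-0.738,"dy":0.553,"dz":0.042,"rx":0,"ry":0,"rz":-0.224},{"dx":-0.738,"dy":0.553,"dz":0.042,"rx":0,"ry":0,"rz":-0.224},{"dx":-0.738,"dy":0.553,"dz":0.042,"rx":0,"ry":0,"rz":-0.224},{"dx":-0.738,"dy":0.553,"dz":0.042,"rx":0,"ry":0,"rz":-0.224},{"dx":-0.738,"dy":0.553,"dz":0.042,"rx":0,"ry":0,"rz":-0.224}], gripper=-1, force=40)

```text
time_s: 0.57
ee_pos: [0.275, 0.3296, 0.2943]
orientation: [[-0.068, 0.998, -0.001], [0.998, 0.068, -0.001], [-0.001, -0.001, -1.0]]
force: [2.1, -1.4, 0.8]
gripper_width: 0.0255
```

```bash
python3 -c "
from h import *
go([.40,-.19,.27],Rt(93.5))"
```

```text
t 0.57 pos [0.275  0.3296 0.2943] F [ 2.0604 -1.4424  0.8336] w 0.0255
d [-0.6586  0.1117  0.0312] r [-0.0005  0.0006  0.0034]
```

>>> play_rows(steps=[{"dx":-0.659,"dy":0.112,"dz":0.031,"rx":0,"ry":0,"rz":0},{"dx":-0.659,"dy":0.112,"dz":0.031,"rx":0,"ry":0,"rz":0},{"dx":-0.659,"dy":0.112,"dz":0.031,"rx":0,"ry":0,"rz":0},{"dx":-0.659,"dy":0.112,"dz":0.031,"rx":0,"ry":0,"rz":0},{"dx":-0.659,"dy":0.112,"dz":0.031,"rx":0,"ry":0,"rz":0}])

```text
time_s: 0.98
ee_pos: [0.3235, 0.1271, 0.2852]
orientation: [[-0.069, 0.998, -0.0], [0.998, 0.069, -0.001], [-0.001, -0.0, -1.0]]
force: [-0.1, 0.3, -0.1]
gripper_width: -0.0
```

```bash
python3 -c "
from h import *
go([.40,-.19,.27],Rt(93.5))"
```

```text
t 0.98 pos [0.3235 0.1271 0.2852] F [-0.1162  0.281  -0.0602] w -0.0
d [-0.402   0.0681  0.0195] r [-0.0001  0.0006  0.0037]
```

>>> play_rows(steps=[{"dx":-0.402,"dy":0.068,"dz":0.02,"rx":0,"ry":0,"rz":0},{"dx":-0.402,"dy":0.068,"dz":0.02,"rx":0,"ry":0,"rz":0},{"dx":-0.402,"dy":0.068,"dz":0.02,"rx":0,"ry":0,"rz":0},{"dx":-0.402,"dy":0.068,"dz":0.02,"rx":0,"ry":0,"rz":0},{"dx":-0.402,"dy":0.068,"dz":0.02,"rx":0,"ry":0,"rz":0}])

```text
time_s: 1.4
ee_pos: [0.372, -0.0758, 0.2754]
orientation: [[-0.068, 0.998, 0.001], [0.998, 0.068, -0.002], [-0.002, 0.001, -1.0]]
force: [0.9, 0.6, 0.4]
gripper_width: -0.0003
```

```bash
python3 -c "
from h import *
go([.43,-.195,.145],Rt(93.5))"
```

```text
t 1.4 pos [ 0.372  -0.0758  0.2754] F [0.919  0.5972 0.3901] w -0.0003
d [-0.1533  0.0621  0.1633] r [0.0004 0.0008 0.0034]
```

>>> play_rows(steps=[{"dx":-0.153,"dy":0.062,"dz":0.163,"rx":0,"ry":0,"rz":0.003},{"dx":-0.153,"dy":0.062,"dz":0.163,"rx":0,"ry":0,"rz":0.003},{"dx":-0.153,"dy":0.062,"dz":0.163,"rx":0,"ry":0,"rz":0.003},{"dx":-0.153,"dy":0.062,"dz":0.163,"rx":0,"ry":0,"rz":0.003},{"dx":-0.153,"dy":0.062,"dz":0.163,"rx":0,"ry":0,"rz":0.003}])

```text
time_s: 1.82
ee_pos: [0.4295, -0.1968, 0.1419]
orientation: [[-0.06, 0.998, -0.002], [0.998, 0.06, -0.0], [-0.0, -0.002, -1.0]]
force: [-0.2, 0.0, 1.2]
gripper_width: -0.0002
```

```bash
python3 -c "
from h import *
cv2.imwrite('pics/top1.png',optics.get_image('top'))
go([.48,-.195,.145],Rt(93.5));go([.5555,-.19,.145],Rt(93.5))"
```

```text
t 1.87 pos [ 0.4294 -0.1975  0.1407] F [-2.3153 -1.6408  0.1565] w -0.0003
d [-0.0007  0.0634 -0.0056] r [-0.0014 -0.0003 -0.0009]
t 1.87 pos [ 0.4294 -0.1975  0.1407] F [-2.3153 -1.6408  0.1565] w -0.0003
d [-0.      0.1579 -0.0059] r [-0.0014 -0.0003 -0.0009]
```

View pics/top1.png

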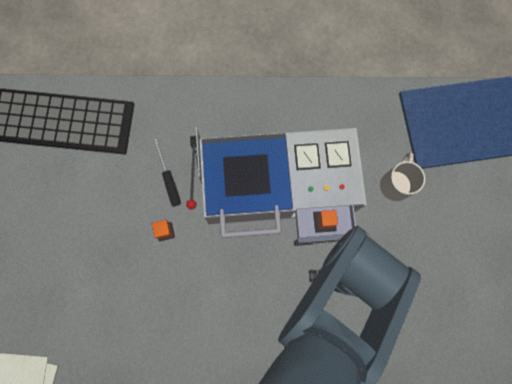

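The arm is in front of the drawer with its front still clear at about (332,240). I'll push it gently in stages.

>>> play_rows(steps=[{"dx":0,"dy":0.02,"dz":-0.005,"rx":0,"ry":0,"rz":0},{"dx":0,"dy":0.04,"dz":-0.005,"rx":0,"ry":0,"rz":0},{"dx":0,"dy":0.06,"dz":-0.005,"rx":0,"ry":0,"rz":0},{"dx":0,"dy":0.075,"dz":-0.005,"rx":0,"ry":0,"rz":0},{"dx":0,"dy":0.085,"dz":-0.005,"rx":0,"ry":0,"rz":0}])

```text
time_s: 2.28
ee_pos: [0.4978, -0.193, 0.1447]
orientation: [[-0.06, 0.998, -0.004], [0.998, 0.06, 0.001], [0.001, -0.004, -1.0]]
force: [-2.0, -1.1, 1.3]
gripper_width: -0.0
```

>>> play_rows(steps=[{"dx":0,"dy":0.011,"dz":0,"rx":0,"ry":0,"rz":0},{"dx":0,"dy":0.022,"dz":0,"rx":0,"ry":0,"rz":0},{"dx":0,"dy":0.033,"dz":0,"rx":0,"ry":0,"rz":0},{"dx":0,"dy":0.044,"dz":0,"rx":0,"ry":0,"rz":0},{"dx":0,"dy":0.053,"dz":0,"rx":0,"ry":0,"rz":0}])

```text
time_s: 2.7
ee_pos: [0.5408, -0.1902, 0.1445]
orientation: [[-0.06, 0.998, -0.004], [0.998, 0.06, 0.001], [0.001, -0.004, -1.0]]
force: [-3.5, 0.8, -0.2]
gripper_width: -0.0002
```

```bash
python3 -c "
from h import *
go([.5555,-.19,.145],Rt(93.5))"
```

```text
t 2.7 pos [ 0.5408 -0.1902  0.1445] F [-3.461   0.8189 -0.1752] w -0.0002
d [-0.0008  0.0184 -0.0007] r [-0.0018 -0.0006 -0.0005]
```

Contact is made (about −3.5 N). I'll continue in small steps up to the stop.

>>> play_rows(steps=[{"dx":0,"dy":0.005,"dz":0,"rx":0,"ry":0,"rz":0},{"dx":0,"dy":0.01,"dz":0,"rx":0,"ry":0,"rz":0},{"dx":0,"dy":0.014,"dz":0,"rx":0,"ry":0,"rz":0},{"dx":0,"dy":0.016,"dz":0,"rx":0,"ry":0,"rz":0}])

```text
time_s: 3.03
ee_pos: [0.5499, -0.1891, 0.1431]
orientation: [[-0.061, 0.998, -0.015], [0.998, 0.061, 0.003], [0.004, -0.015, -1.0]]
force: [-25.5, -2.7, 9.6]
gripper_width: 0.0003
```

>>> play_rows(steps=[{"dx":0,"dy":0.002,"dz":0,"rx":0,"ry":0,"rz":0},{"dx":0,"dy":0.004,"dz":0,"rx":0,"ry":0,"rz":0}])

```text
time_s: 3.2
ee_pos: [0.55, -0.1889, 0.1422]
orientation: [[-0.061, 0.998, -0.024], [0.998, 0.061, 0.004], [0.006, -0.023, -1.0]]
force: [-23.1, -1.7, 12.0]
gripper_width: 0.0
```

>>> play_rows(steps=[{"dx":0,"dy":0.002,"dz":0,"rx":0,"ry":0,"rz":0},{"dx":0,"dy":0.004,"dz":0,"rx":0,"ry":0,"rz":0}])

```text
time_s: 3.37
ee_pos: [0.5502, -0.1889, 0.1413]
orientation: [[-0.062, 0.998, -0.032], [0.998, 0.062, 0.005], [0.007, -0.032, -0.999]]
force: [-21.5, -2.1, 4.8]
gripper_width: 0.0001
```

It has stopped firmly at about 22 N. I'll back off and check that the drawer is home.

>>> play_rows(steps=[{"dx":0,"dy":-0.02,"dz":0,"rx":0.015,"ry":0,"rz":0},{"dx":0,"dy":-0.05,"dz":0,"rx":0.015,"ry":0,"rz":0},{"dx":0,"dy":-0.1,"dz":0,"rx":0.015,"ry":0,"rz":0},{"dx":0,"dy":-0.15,"dz":0,"rx":0.015,"ry":0,"rz":0}])

```text
time_s: 3.7
ee_pos: [0.4303, -0.1966, 0.1453]
orientation: [[-0.063, 0.996, -0.061], [0.998, 0.063, 0.002], [0.006, -0.061, -0.998]]
force: [-0.2, -0.9, 0.8]
gripper_width: -0.0001
```

```bash
python3 -c "
from h import *
t=optics.get_image('top');s=optics.get_image('scene')
a=cv2.resize(t[120:260,140:380],None,fx=3.3,fy=3.3,interpolation=2)
cv2.imwrite('pics/top2.png',a)
cv2.imwrite('pics/scene2.png',cv2.resize(s[110:270,130:370],None,fx=3.3,fy=3.3,interpolation=2))
go([.43,-.19,.25],Rt(3.6))"
```

```text
t 3.8 pos [ 0.4253 -0.1946  0.1435] F [-0.6294  0.6612 -0.0908] w -0.0002
d [ 0.0068 -0.0029 -0.1332] r [-0.0296  0.0214  0.7485]
```

View pics/top2.png

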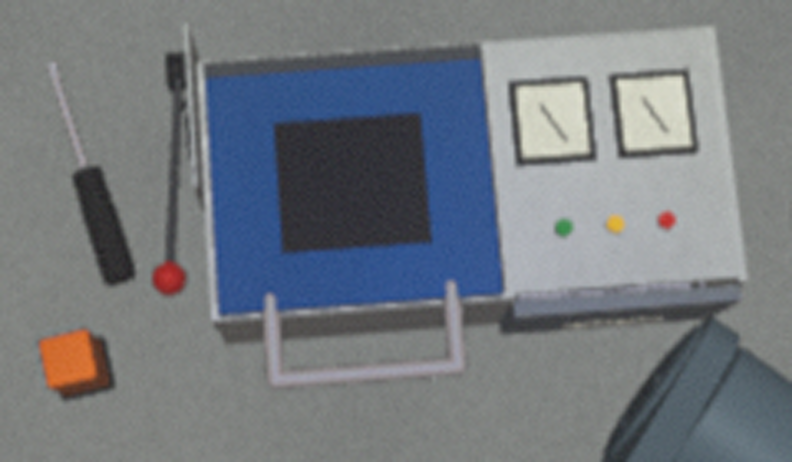

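View pics/scene2.png

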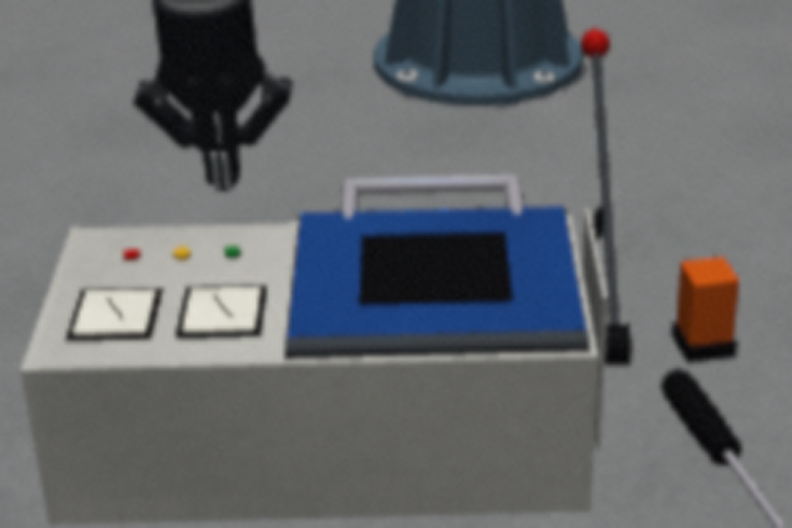

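```bash
python3 -c "
from h import *
mt=optics.camera_model('top');a=cv2.imread('pics/top2.png')
print(a[270:330:3,560],'\n',a[270:330:3,700])
f=lambda x,y:(140+(x+.5)/3.3-.5,120+(y+.5)/3.3-.5)
for y in (288,292,315,318):print(y,proj(mt,np.array([.5663+.0061,-.1895-.0998/10,.117])), onz(mt,*f(560,y),.117))
O=np.array([.662,-.0835,0]);X=np.array([np.cos(YAW),np.sin(YAW),0]);Y=np.array([-X[1],X[0],0])
for d in (0,.005,.01):
  for x,z in((-.102,.117),(-.09,.117),(-.102,.027)):
    q=proj(mt,O+(x-d)*X-.08*Y+[0,0,z]); print(d,x,z,(q-[140,120]+.5)*3.3-.5)
go([.43,-.19,.25],Rt(3.6))"
```

```text
[[179 174 171]
 [177 171 167]
 [177 172 167]
 [177 171 168]
 [179 174 170]
 [175 171 167]
 [159 156 152]
 [153 145 145]
 [154 141 141]
 [144 131 128]
 [134 122 116]
 [133 120 114]
 [135 122 116]
 [133 120 115]
 [118 108 106]
 [ 86  80  79]
 [ 66  64  62]
 [ 66  63  60]
 [ 67  65  66]
 [ 74  73  73]] 
 [[174 171 168]
 [176 171 170]
 [172 170 168]
 [152 150 147]
 [131 125 124]
 [117 108 110]
 [121 113 110]
 [128 120 113]
 [127 119 112]
 [126 116 111]
 [121 113 109]
 [101  97  95]
 [ 75  74  73]
 [ 63  63  61]
 [ 65  63  62]
 [ 70  67  67]
 [ 85  83  84]
 [103 105 100]
 [ 98  97  92]
 [ 83  79  73]]
288 [333.3963 209.8463] [ 0.5788 -0.146   0.117 ]
292 [333.3963 209.8463] [ 0.5761 -0.1459  0.117 ]
315 [333.3963 209.8463] [ 0.5604 -0.1455  0.117 ]
318 [333.3963 209.8463] [ 0.5584 -0.1455  0.117 ]
0 -0.102 0.117 [595.7219 308.0161]
0 -0.09 0.117 [594.0719 290.4671]
0 -0.102 0.027 [574.7185 326.7267]
0.005 -0.102 0.117 [596.4118 315.3529]
0.005 -0.09 0.117 [594.7585 297.769 ]
0.005 -0.102 0.027 [575.3321 333.4729]
0.01 -0.102 0.117 [597.103  322.7043]
0.01 -0.09 0.117 [595.4464 305.0854]
0.01 -0.102 0.027 [575.9467 340.2315]
t 3.8 pos [ 0.4253 -0.1946  0.1435] F [-0.6294  0.6612 -0.0908] w -0.0002
d [ 0.0068 -0.0029 -0.1332] r [-0.0296  0.0214  0.7485]
```

The drawer is home: the front edge sits within about 2 mm of the predicted home line and it hit a hard stop. The cover is shut and the pointer is unmoved. Next I'll turn the tool and go above the bar with the jaws about 30 mm open.

>>> play_rows(steps=[{"dx":0.007,"dy":-0.003,"dz":-0.133,"rx":0,"ry":0,"rz":0},{"dx":0.007,"dy":-0.003,"dz":-0.133,"rx":0,"ry":0,"rz":0},{"dx":0.007,"dy":-0.003,"dz":-0.133,"rx":-0.03,"ry":0.021,"rz":0.748},{"dx":0.007,"dy":-0.003,"dz":-0.133,"rx":-0.03,"ry":0.021,"rz":0.748},{"dx":0.007,"dy":-0.003,"dz":-0.133,"rx":-0.03,"ry":0.021,"rz":0.748}])

```text
time_s: 4.22
ee_pos: [0.4318, -0.1909, 0.2529]
orientation: [[0.315, 0.948, -0.046], [0.949, -0.315, 0.011], [-0.004, -0.047, -0.999]]
force: [-0.6, -0.5, -1.1]
gripper_width: 0.0002
```

```bash
python3 -c "
from h import *
go([.46,-.0192,.28],Rt(3.6));go([.5175,-.0156,.27],Rt(3.6))"
```

```text
t 4.22 pos [ 0.4318 -0.1909  0.2529] F [-0.62   -0.4816 -1.0534] w 0.0002
d [ 0.2146 -0.0358 -0.0331] r [-0.0188  0.015   0.5667]
t 4.22 pos [ 0.4318 -0.1909  0.2529] F [-0.62   -0.4816 -1.0534] w 0.0002
d [ 0.2416  0.0315 -0.0239] r [-0.0188  0.015   0.5667]
```

>>> play_rows(steps=[{"dx":0.215,"dy":-0.036,"dz":-0.033,"rx":-0.019,"ry":0.015,"rz":0.567},{"dx":0.215,"dy":-0.036,"dz":-0.033,"rx":-0.019,"ry":0.015,"rz":0.567},{"dx":0.215,"dy":-0.036,"dz":-0.033,"rx":-0.019,"ry":0.015,"rz":0.567},{"dx":0.215,"dy":-0.036,"dz":-0.033,"rx":-0.019,"ry":0.015,"rz":0.567},{"dx":0.215,"dy":-0.036,"dz":-0.033,"rx":-0.019,"ry":0.015,"rz":0.567}], gripper=-0.3)

```text
time_s: 4.63
ee_pos: [0.461, -0.0167, 0.2813]
orientation: [[0.777, 0.629, -0.022], [0.63, -0.777, 0.016], [-0.007, -0.026, -1.0]]
force: [1.2, -0.6, 1.0]
gripper_width: 0.0297
```

```bash
python3 -c "
from h import *
go([.5175,-.0156,.27],Rt(3.6))"
```

```text
t 4.63 pos [ 0.461  -0.0167  0.2813] F [ 1.2152 -0.5642  1.0041] w 0.0297
d [0.0558 0.0437 0.0126] r [-0.0109  0.007   0.2951]
```

>>> play_rows(steps=[{"dx":0.056,"dy":0.044,"dz":0.013,"rx":-0.011,"ry":0.007,"rz":0.295},{"dx":0.056,"dy":0.044,"dz":0.013,"rx":-0.011,"ry":0.007,"rz":0.295},{"dx":0.056,"dy":0.044,"dz":0.013,"rx":-0.011,"ry":0.007,"rz":0.295},{"dx":0.056,"dy":0.044,"dz":0.013,"rx":-0.011,"ry":0.007,"rz":0.295},{"dx":0.056,"dy":0.044,"dz":0.013,"rx":-0.011,"ry":0.007,"rz":0.295}])

```text
time_s: 5.05
ee_pos: [0.5189, -0.0154, 0.2699]
orientation: [[0.998, 0.057, 0.002], [0.057, -0.998, -0.0], [0.002, 0.0, -1.0]]
force: [0.0, -0.7, 0.1]
gripper_width: 0.0299
```

>>> play_rows(steps=[{"dx":0,"dy":0,"dz":0,"rx":0,"ry":0,"rz":0.02}])

```text
time_s: 5.13
ee_pos: [0.5197, -0.0151, 0.2703]
orientation: [[1.0, 0.009, 0.004], [0.009, -1.0, -0.001], [0.004, 0.001, -1.0]]
force: [-0.3, 0.2, -0.4]
gripper_width: 0.03
```

```bash
python3 -c "
from h import *
go([.5175,-.0156,.27],Rt(3.6));go([.5175,-.0156,.188],Rt(3.6))
m=optics.camera_model('wrist');cv2.imwrite('pics/wrist3.png',optics.get_image('wrist'))
a=np.radians(3.6);Y=np.array([-np.sin(a),np.cos(a),0])
for k in(-.06,0,.06): print(proj(m,np.array([.5175,-.0156,.13])+k*Y))"
```

```text
t 5.13 pos [ 0.5197 -0.0151  0.2703] F [-0.2925  0.1742 -0.3829] w 0.03
d [-0.0028  0.0006  0.0003] r [ 0.0003 -0.0017 -0.0256]
t 5.13 pos [ 0.5197 -0.0151  0.2703] F [-0.2925  0.1742 -0.3829] w 0.03
d [-0.0032  0.0005  0.1028] r [ 0.0003 -0.0017 -0.0256]
[255.4157 281.0655]
[250.7716 206.9386]
[245.3751 120.8016]
```

View pics/wrist3.png

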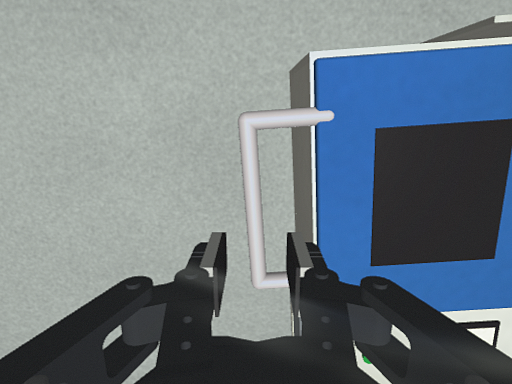

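The wrist view shows the bar at (247..260, 120..282), matching the prediction (251,207) to about 1–2 mm, with the pads straddling it. I'll descend and grip.

>>> play_rows(steps=[{"dx":-0.002,"dy":0,"dz":0.025,"rx":0,"ry":0,"rz":-0.026},{"dx":-0.002,"dy":0,"dz":0.05,"rx":0,"ry":0,"rz":-0.026},{"dx":-0.002,"dy":0,"dz":0.075,"rx":0,"ry":0,"rz":-0.026},{"dx":-0.002,"dy":0,"dz":0.095,"rx":0,"ry":0,"rz":-0.026},{"dx":-0.002,"dy":0,"dz":0.103,"rx":0,"ry":0,"rz":-0.026}])

```text
time_s: 5.6
ee_pos: [0.5181, -0.0149, 0.186]
orientation: [[0.998, 0.065, 0.002], [0.065, -0.998, 0.0], [0.002, -0.0, -1.0]]
force: [-0.6, 0.1, -0.6]
gripper_width: 0.0301
```

>>> play_rows(steps=[{"dx":0,"dy":0,"dz":0,"rx":0,"ry":0,"rz":0},{"dx":0,"dy":0,"dz":0,"rx":0,"ry":0,"rz":0},{"dx":0,"dy":0,"dz":0,"rx":0,"ry":0,"rz":0},{"dx":0,"dy":0,"dz":0,"rx":0,"ry":0,"rz":0}], gripper=-1, force=40)

```text
time_s: 5.93
ee_pos: [0.5179, -0.0148, 0.1864]
orientation: [[0.998, 0.066, 0.001], [0.066, -0.998, 0.0], [0.002, -0.0, -1.0]]
force: [-2.1, 0.0, -4.1]
gripper_width: 0.0103
```

```bash
cat >> h.py <<'E'
H=np.array([.5183+.213*np.cos(YAW),-.0156+.213*np.sin(YAW),.130])
def lift(g,L=.058,tilt=None):
    X=np.array([np.cos(YAW),np.sin(YAW),0]);b=H-.213*(np.cos(g)*X-np.sin(g)*np.array([0,0,1]))
    R=Rt(np.degrees(YAW),np.degrees(g) if tilt is None else tilt); print(g,b); go(b-L*R[:,2],R)
E
python3 -c "
from h import *
for g in(0,.1,.2): lift(g)
cv2.imwrite('pics/wrist4.png',optics.get_image('wrist'))"
```

```text
0 [ 0.5183 -0.0156  0.13  ]
t 5.93 pos [ 0.5179 -0.0148  0.1864] F [-2.0791  0.0097 -4.122 ] w 0.0103
d [ 0.0004  0.001  -0.002 ] r [-0.0002 -0.0007  0.0014]
0.1 [ 0.5194 -0.0155  0.1513]
t 5.93 pos [ 0.5179 -0.0148  0.1864] F [-2.0791  0.0097 -4.122 ] w 0.0103
d [ 0.009   0.001  -0.0283] r [-0.0001 -0.0485  0.0014]
0.2 [ 0.5225 -0.0153  0.1723]
t 5.93 pos [ 0.5179 -0.0148  0.1864] F [-2.0791  0.0097 -4.122 ] w 0.0103
d [ 0.0202  0.0011 -0.0535] r [-0.     -0.0962  0.0014]
```

View pics/wrist4.png

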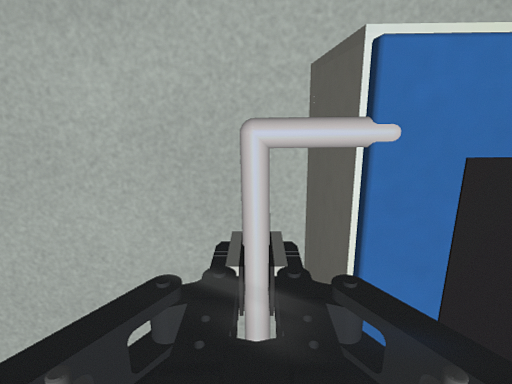

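The bar is firmly between the pads. I'll lift along the arc, tilting the tool with the cover.

>>> play_rows(steps=[{"dx":0.0015,"dy":0,"dz":-0.0053,"rx":0,"ry":-0.0095,"rz":0},{"dx":0.003,"dy":0,"dz":-0.0107,"rx":0,"ry":-0.019,"rz":0},{"dx":0.005,"dy":0,"dz":-0.016,"rx":0,"ry":-0.0286,"rz":0},{"dx":0.007,"dy":0,"dz":-0.0213,"rx":0,"ry":-0.038,"rz":0},{"dx":0.009,"dy":0,"dz":-0.0267,"rx":0,"ry":-0.048,"rz":0}])

```text
time_s: 6.4
ee_pos: [0.5252, -0.0143, 0.2083]
orientation: [[0.993, 0.066, -0.099], [0.065, -0.998, -0.006], [-0.099, -0.0, -0.995]]
force: [-0.8, 0.6, -5.2]
gripper_width: 0.0108
```

```bash
python3 -c "
from h import *
for g in(.1,.25,): lift(g,.0565)"
```

```text
0.1 [ 0.5194 -0.0155  0.1513]
t 6.4 pos [ 0.5252 -0.0143  0.2083] F [-0.7779  0.5807 -5.1823] w 0.0108
d [-0.0003  0.0011  0.0011] r [ 0.0001 -0.0004  0.0014]
0.25 [ 0.5249 -0.0152  0.1827]
t 6.4 pos [ 0.5252 -0.0143  0.2083] F [-0.7779  0.5807 -5.1823] w 0.0108
d [ 0.0133  0.0011 -0.0379] r [ 0.0002 -0.072   0.0014]
```

Tracking well at −5 N, as expected from the spring.

>>> play_rows(steps=[{"dx":0.002,"dy":0,"dz":-0.0075,"rx":0,"ry":-0.0144,"rz":0},{"dx":0.0045,"dy":0,"dz":-0.015,"rx":0,"ry":-0.0288,"rz":0},{"dx":0.007,"dy":0,"dz":-0.0225,"rx":0,"ry":-0.0432,"rz":0},{"dx":0.01,"dy":0,"dz":-0.0302,"rx":0,"ry":-0.0576,"rz":0},{"dx":0.0133,"dy":0,"dz":-0.038,"rx":0,"ry":-0.072,"rz":0}])

```text
time_s: 6.82
ee_pos: [0.5399, -0.0133, 0.2383]
orientation: [[0.967, 0.066, -0.245], [0.064, -0.998, -0.016], [-0.245, -0.0, -0.969]]
force: [2.6, 0.4, -6.3]
gripper_width: 0.0105
```

```bash
python3 -c "
from h import *
for g in(.25,.4,): lift(g,.0565)"
```

```text
0.25 [ 0.5249 -0.0152  0.1827]
t 6.82 pos [ 0.5399 -0.0133  0.2383] F [ 2.564   0.4101 -6.2823] w 0.0105
d [-0.001   0.0012  0.0013] r [ 0.0003 -0.001   0.0014]
0.4 [ 0.5351 -0.0145  0.2129]
t 6.82 pos [ 0.5399 -0.0133  0.2383] F [ 2.564   0.4101 -6.2823] w 0.0105
d [ 0.0126  0.0013 -0.0376] r [ 0.0004 -0.0726  0.0014]
```

>>> play_rows(steps=[{"dx":0.002,"dy":0,"dz":-0.0075,"rx":0,"ry":-0.0144,"rz":0},{"dx":0.0045,"dy":0,"dz":-0.015,"rx":0,"ry":-0.0288,"rz":0},{"dx":0.007,"dy":0,"dz":-0.0225,"rx":0,"ry":-0.0432,"rz":0},{"dx":0.01,"dy":0,"dz":-0.0302,"rx":0,"ry":-0.0576,"rz":0},{"dx":0.0133,"dy":0,"dz":-0.038,"rx":0,"ry":-0.072,"rz":0}])

```text
time_s: 7.23
ee_pos: [0.5588, -0.0119, 0.2656]
orientation: [[0.92, 0.066, -0.385], [0.061, -0.998, -0.025], [-0.386, -0.0, -0.922]]
force: [2.8, 1.1, -7.0]
gripper_width: 0.0108
```

>>> play_rows(steps=[{"dx":0.002,"dy":0,"dz":-0.0075,"rx":0,"ry":-0.0144,"rz":0},{"dx":0.0045,"dy":0,"dz":-0.015,"rx":0,"ry":-0.0288,"rz":0},{"dx":0.007,"dy":0,"dz":-0.0225,"rx":0,"ry":-0.0432,"rz":0},{"dx":0.01,"dy":0,"dz":-0.0302,"rx":0,"ry":-0.0576,"rz":0},{"dx":0.0133,"dy":0,"dz":-0.038,"rx":0,"ry":-0.072,"rz":0}])

```text
time_s: 7.65
ee_pos: [0.5814, -0.0102, 0.2895]
orientation: [[0.853, 0.067, -0.517], [0.057, -0.998, -0.034], [-0.518, -0.001, -0.855]]
force: [1.5, 0.3, -8.2]
gripper_width: 0.0103
```

```bash
python3 -c "
from h import *
for g in(.55,.67,): lift(g,.0565)
cv2.imwrite('pics/scene5.png',optics.get_image('scene'))"
```

```text
0.55 [ 0.5497 -0.0136  0.2413]
t 7.65 pos [ 0.5814 -0.0102  0.2895] F [ 1.487   0.2826 -8.2089] w 0.0103
d [-0.0025  0.0018  0.0015] r [ 0.0006 -0.0024  0.0017]
0.67 [ 0.5643 -0.0127  0.2623]
t 7.65 pos [ 0.5814 -0.0102  0.2895] F [ 1.487   0.2826 -8.2089] w 0.0103
d [ 0.008   0.0019 -0.0298] r [ 0.0007 -0.0597  0.0017]
```

View pics/scene5.png

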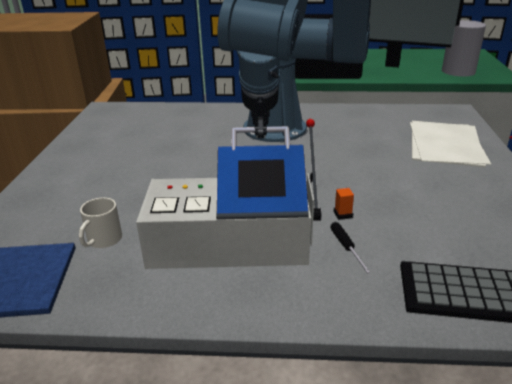

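The cover is lifting. The bar is at row ~128 and the ball at row ~123, so this is the last step.

>>> play_rows(steps=[{"dx":0.0015,"dy":0,"dz":-0.006,"rx":0,"ry":-0.012,"rz":0},{"dx":0.003,"dy":0,"dz":-0.012,"rx":0,"ry":-0.024,"rz":0},{"dx":0.0045,"dy":0,"dz":-0.018,"rx":0,"ry":-0.036,"rz":0},{"dx":0.006,"dy":0,"dz":-0.024,"rx":0,"ry":-0.048,"rz":0},{"dx":0.008,"dy":0,"dz":-0.03,"rx":0,"ry":-0.06,"rz":0}])

```text
time_s: 8.12
ee_pos: [0.6016, -0.0087, 0.3057]
orientation: [[0.784, 0.068, -0.616], [0.054, -0.998, -0.04], [-0.618, -0.002, -0.786]]
force: [9.1, 2.5, -14.8]
gripper_width: 0.0105
```

>>> play_rows(steps=[{"dx":0,"dy":0,"dz":0,"rx":0,"ry":0,"rz":0},{"dx":0,"dy":0,"dz":0,"rx":0,"ry":0,"rz":0},{"dx":0,"dy":0,"dz":0,"rx":0,"ry":0,"rz":0},{"dx":0,"dy":0,"dz":0,"rx":0,"ry":0,"rz":0},{"dx":0,"dy":0,"dz":0,"rx":0,"ry":0,"rz":0}])

```text
time_s: 8.53
ee_pos: [0.6015, -0.0087, 0.3055]
orientation: [[0.785, 0.068, -0.616], [0.054, -0.998, -0.04], [-0.617, -0.002, -0.787]]
force: [-1.8, 0.9, -6.3]
gripper_width: 0.0104
```

```bash
python3 -c "
from h import *
lift(.67,.0565)
s=optics.get_image('scene');t=optics.get_image('top')
cv2.imwrite('pics/scene6.png',cv2.resize(s[90:230,200:360],None,fx=4,fy=4,interpolation=2))
cv2.imwrite('pics/top6.png',cv2.resize(t[120:260,140:380],None,fx=3.3,fy=3.3,interpolation=2))
st=get_state();P=st['ee_pos'];R=st['orientation']
b=P+.0565*R[:,2];print('bar est',b,'ang',np.arctan2(b[2]-.13,-(b-H)@[np.cos(YAW),np.sin(YAW),0]),np.linalg.norm((b-H)[[0,2]]),st['force'])
ms=optics.camera_model('scene');Y=np.array([-np.sin(YAW),np.cos(YAW),0])
for g in (.6,.67,.74):
  X=np.array([np.cos(YAW),np.sin(YAW),0]);q=H-.213*(np.cos(g)*X-np.sin(g)*np.array([0,0,1]))
  for k in (-.06,.06,.112): print(g,k,(proj(ms,q+k*Y)-[200,90]+.5)*4-.5)
"
```

```text
0.67 [ 0.5643 -0.0127  0.2623]
t 8.53 pos [ 0.6015 -0.0087  0.3055] F [-1.8162  0.9454 -6.2737] w 0.0104
d [-0.0031  0.0021  0.0008] r [ 0.0008 -0.0025  0.0024]
bar est [ 0.5668 -0.011   0.2611] ang 0.673581453284486 0.21005141667936403 [-0.2736  0.8337 -6.7242]
0.6 -0.06 [133.998 148.261]
0.6 0.06 [346.6513 144.8484]
0.6 0.112 [438.8385 143.369 ]
0.67 -0.06 [132.2681 134.8041]
0.67 0.06 [347.6458 131.3439]
0.67 0.112 [441.0146 129.8439]
0.74 -0.06 [130.4776 122.6787]
0.74 0.06 [348.726  119.1688]
0.74 0.112 [443.3398 117.6473]
```

View pics/scene6.png

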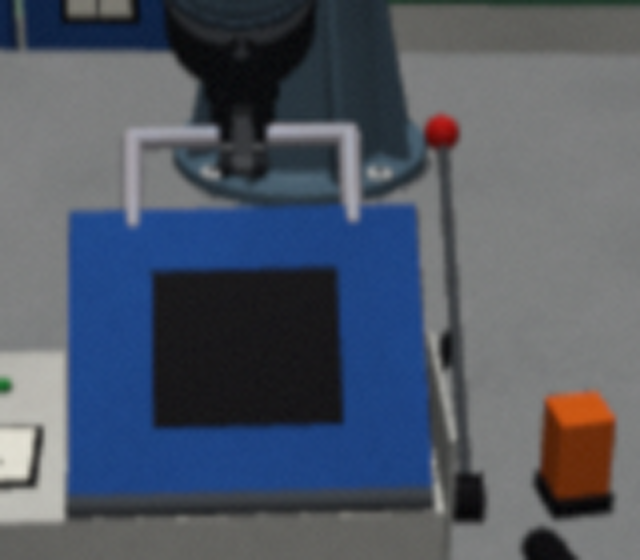

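View pics/top6.png

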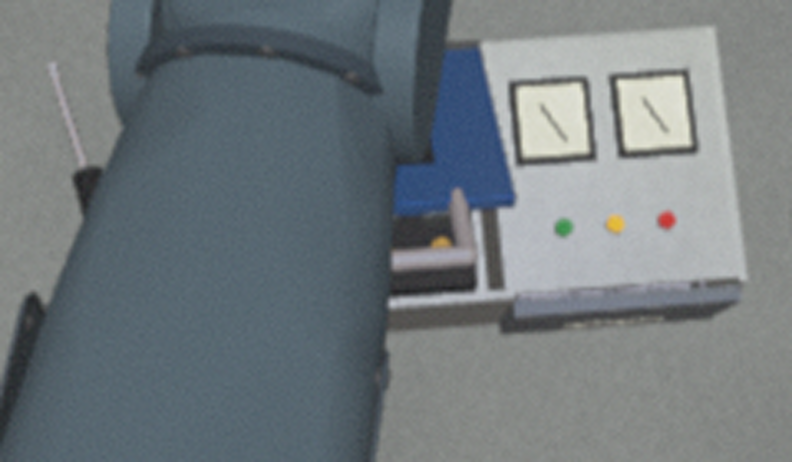

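The bar runs from (135,135) to (348,130) in the enlarged scene view. It extrapolates to about row 129 at the ball, whose centre is (441,131), so they agree to about 0.02 rad. I'll settle once more, then hand in.

>>> play_rows(steps=[{"dx":0,"dy":0,"dz":0,"rx":0,"ry":0,"rz":0},{"dx":0,"dy":0,"dz":0,"rx":0,"ry":0,"rz":0},{"dx":0,"dy":0,"dz":0,"rx":0,"ry":0,"rz":0},{"dx":0,"dy":0,"dz":0,"rx":0,"ry":0,"rz":0},{"dx":0,"dy":0,"dz":0,"rx":0,"ry":0,"rz":0}])

```text
time_s: 9.05
ee_pos: [0.6016, -0.0087, 0.3056]
orientation: [[0.785, 0.068, -0.616], [0.054, -0.998, -0.04], [-0.617, -0.002, -0.787]]
force: [-2.2, 0.8, -5.7]
gripper_width: 0.0103
```

```bash
python3 -c "
from h import *
from workcell import ticket
s=get_state();print(s['ee_pos'],s['qvel'],s['force'],s['gripper_width'])
print(ticket.hand_in())"
```

```text
[ 0.6016 -0.0087  0.3056] [ 0.0003 -0.      0.0011  0.0005  0.0014  0.001 ] [-2.1752  0.7883 -5.6643] 0.010337607782156208
the job is handed in; nothing more can be done
None
```

I pushed the drawer home with the cover shut, then gripped the steel bar and lifted the cover to the pointer. I handed the job in at about 9 s with the arm still holding it there; no verdict was reported.

- **Cover angle:** the last checks put the cover at about 0.67 rad against about 0.67 rad for the pointer. In the scene picture the bar lines up with the red ball to about 0.02 rad, inside the 0.07 rad limit.
- **Hold:** the arm was still, with the bar between the pads (opening 10 mm) and about 6 N of spring load on the tool.
- **Drawer:** it hit a hard stop at about 22–25 N. Its front edge measured within about 2 mm of the home line. The fingers stopped about 5 mm before the point I had worked out, which I put down to the fingers being thicker than I assumed.
- **Pointer and spare relay:** both looked unmoved in the last scene picture.
- **Mug and screwdriver:** I only compared them with the start by eye in earlier pictures, and saw no change. The mug was last seen during the lift, and the arm blocked part of the final top view.

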